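# Bin the used-up serum bottle through the swing flap

## Robot

A 6-joint arm with a two-finger parallel gripper is mounted at the origin on the work surface. World frame = base frame: x ahead of the robot, y to its left, z up, the work surface at z = 0. Lengths are in m, angles in rad, forces in N, time in s.
With the tool pointing down it reaches from about 0.35 to 0.85 m from the base axis. Payload 8.1 kg.
Tool frame: the origin (TCP) lies at the very end of the fingers, on their centre line; the grasp point (between the pads) lies 19 mm behind it (pinch_z is the distance from the TCP to the grasp point, in m); z points along the fingers, y is the direction in which the jaws open and shut (so a half turn about z gives the same grasp; the last joint's range is limited). The gripper opens to 93 mm and grips with 3 to 60 N. Pads are 15 mm wide; open, the fingers measure 128 mm over their backs; the gripper's body (75 mm by 188 mm) begins 65 mm behind the grasp point.
Start: joints at [1.2, 0.13, 1.488, -0, 1.523, -0.085], TCP at [0.169, 0.576, 0.219] pointing down, gripper open.
Joint ranges: [-2.96, 2.96], [-0.89, 2.26], [0.02, 2.5], [-1.34, 4.48], [0, 2.73], [-2.66, 2.66]. Speed limits (rad/s): [2.39, 2.39, 2.79, 3.14, 3.14, 3.14].

## Interface

Orientations are given as a rotation vector (axis times angle).
In Python, from plant import * gives the robot as it stands.
- The arm moves only by the tool move_arm, never from a script. Its argument "series" is a list of rows, each a list of 7 numbers: the shift along the tool's x, y, z each as a share of 10 cm, from -1 to 1, then the turn, a rotation vector about the tool's x, y, z each as a share of 180 degrees, from -1 to 1, then the opening, from -1 (shut) to 1 (fully open). In form: [[dx, dy, dz, rx, ry, rz, jaw], ...]. A call has 1 to 8 rows; each row is the pose to reach, as a shift and turn from the pose commanded when the call began, along the tool's axes at that moment, turning the shorter way round; what a row does not reach only later rows make up. A row lasts 1/10 s, in which the tool goes at most 50 mm and 8.59 degrees, less where a joint would pass 70% of its speed; a pose out of reach is approached as far as the arm can. A call with a number of a shift or a turn outside -1 to 1 is refused whole. A call with a gripper value outside its range is refused whole. The fingers move at their own pace and stop on an object; "squeeze" is the grip in N (left out, the last holds). Time passes only in rows, so rows that repeat a pose let the fingers close. It gives the time, the measured TCP pose, the force and the opening at its end, in the units of the state.
- read_state(): the state, without advancing time (a new reading comes with each control period).
- read_camera(name): name is "scene" or "side" or "wrist"; returns a dict with "frame" (420x560x3 uint8, red, green, blue), "K" (3x3 intrinsics, pixels), "k1" (the pictures are not rectified: a ray, as slopes to the right and down, at radius r is drawn at 1 + k1 r^2 times it, then the intrinsics apply), "rvec" (rotation vector, rad) and "tvec" (3), from world to camera coordinates, as OpenCV has them. Camera axes: x right, y down, z forward; pixel columns grow to the right and rows downward; lengths in m; the calibration is good to about 2 mm. A picture is of the moment at which its call begins. There is no depth.
- close_job(): hands the job in, once; it reports no verdict.
The state is a dict: "t": time; "q": joint angles; "dq": joint speeds; "joint_torque": joint torques, N m; "tool_pos": TCP position; "orientation": TCP orientation; "force": force on the tool from outside, world axes, zero at the start; "wrist_torque": the same for the moment, N m; "opening": finger opening in m.
Only numpy, scipy, OpenCV 4.12 (cv2) and the standard library are available. Lean on these libraries where they do the work, as an engineer would, in place of code of your own. Each camera call takes 0.05 s, during which the arm holds its last target.

## Task

The frosted glass serum bottle is used up. Pick it up and, still holding it, push it down through the sprung flap in the top of the metal waste bin, well past the flap, then let go so that it drops inside and the flap swings shut behind it. Leave the amber bottle standing where it is.

Things in the scene. Friction and masses are not known exactly. Their poses are not given: they have to be found in the camera images.
- serum_center (a point): Centre (half-way up) of the frosted, pale blue-white glass serum bottle with a white cap, standing upright on the counter; its z axis runs up the bottle. 100 mm tall: round body 40 mm in diameter from the foot up to 66 mm, then a shoulder and a cap 25 mm in diameter from 74 to 100 mm. So its foot is 50 mm below this point. About 120 g.
- amber_center (a point): Centre (half-way up) of an amber glass bottle with a black cap, of the same shape and size as the serum bottle (40 mm diameter, 100 mm tall); it is still full and must stay standing where it is. It and the serum bottle may stand in each other's place.
- bin_mouth (a point): Centre of the mouth of the fixed aluminium waste bin, level with its top, 220 mm above the counter. Bin: 145 mm (x) by 200 mm (y), z up, turned about the vertical, 215 mm deep, empty. The mouth is a rectangle 95 mm along x, 150 mm along y (fingers that enter it should close along y), filled by a black flap hinged at its +x edge (brass hinge rod); the free edge at -x swings down into the bin.
- flap (a joint): Angle of the black flap (90 x 145 mm, 4 mm thick), hinged at the mouth's +x edge: 0 is closed and level, it grows as the flap swings down into the bin, to 1.45 rad. A weak spring (0.2 to 0.6 N at the free edge) shuts it again; the bottle's own weight is more than enough to fall past it once the foot is well through.
Not all that is in view belongs to the job. There is more than one size of the part that bears amber_center; the job needs the smallest.

How it is judged:
By the outcome, as a careful person would: the job done as asked, in the order asked, and still so for the second after the job is handed in, with the robot touching nothing.
It also fails if it takes over 42 s, if anything falls off the work surface, if the arm or the gripper's body presses on something with over 40 N, if the wrist force passes 120 N, or if a joint passes its speed limit or range.

## Working session

There is one attempt and no reset: what is moved stays moved. The work goes in short steps, Python scripts to look and compute and a tool call to move; the robot and the scene stay as the last step left them, time stands still between calls to the robot, and variables do not carry over. Pictures are saved under pics/ and viewed, and the job is handed in when it is done.

Besides the shell and the picture viewer there is one more tool, called after "Call:" as name(argument=value, ...), one argument or row to a line, values as JSON. move_arm: Moves the arm, as the interface text tells. Shift numbers are shares of 10 cm and turn numbers shares of 180 degrees, none past 1 either way. Its arguments: {"type":"object","properties":{"series":{"type":"array","items":{"type":"array","items":{"type":"number"}}},"squeeze":{"type":"number"}},"required":["series"]}

```bash
mkdir -p pics; ls
cat > h.py <<'E'
from plant import *
import numpy as np, cv2
def snap(n,f):
    c=read_camera(n); np.savez('pics/'+f+'.npz',**c)
    cv2.imwrite('pics/'+f+'.png',cv2.cvtColor(c['frame'],cv2.COLOR_RGB2BGR)); return c
def load(f): return dict(np.load('pics/'+f+'.npz'))
def ray(c,u,v):
    K=np.array(c['K']);k1=float(c['k1'])
    x=(u-K[0,2])/K[0,0];y=(v-K[1,2])/K[1,1]
    rd=np.hypot(x,y);r=rd
    for _ in range(50): r=rd/(1+k1*r*r)
    s=r/rd if rd>0 else 1
    R,_=cv2.Rodrigues(np.array(c['rvec'],float)); t=np.array(c['tvec'],float).ravel()
    d=R.T@np.array([x*s,y*s,1]); return -R.T@t,d/np.linalg.norm(d)
def plane(c,u,v,z):
    o,d=ray(c,u,v); return o+d*(z-o[2])/d[2]
def tri(*l):
    A=np.zeros((3,3));b=np.zeros(3);P=[]
    for c,u,v in l:
        o,d=ray(c,u,v);M=np.eye(3)-np.outer(d,d);A+=M;b+=M@o;P.append((M,o))
    X=np.linalg.solve(A,b); return X,[np.linalg.norm(M@(X-o)) for M,o in P]
def proj(c,X):
    R,_=cv2.Rodrigues(np.array(c['rvec'],float)); p=R@np.array(X)+np.array(c['tvec'],float).ravel()
    x,y=p[:2]/p[2]; f=1+float(c['k1'])*(x*x+y*y);K=np.array(c['K'])
    return K[0,0]*x*f+K[0,2],K[1,1]*y*f+K[1,2]
E
python3 - <<'E'
from h import *
for n in ['scene','side','wrist']:
    c=snap(n,n+'0'); print(n,c['K'],c['k1'],c['rvec'],c['tvec'])
print(read_state())
E
```

```text
pics
scene [[529.53655085   0.         274.9356181 ]
 [  0.         529.53655085 212.57580544]
 [  0.           0.           1.        ]] -0.018435920465723475 [ 0.9423584   2.59558723 -0.91743247] [ 0.4008011  -0.16861646  1.55763759]
side [[409.8294666    0.         283.86600741]
 [  0.         409.8294666  213.8628185 ]
 [  0.           0.           1.        ]] -0.06469230665578415 [ 2.20771184 -0.14216509  0.08254635] [-0.50016835  0.14618154  1.07237217]
wrist [[330.30592624   0.         278.53181403]
 [  0.         330.30592624 206.51680211]
 [  0.           0.           1.        ]] -0.06197244384960904 [-2.34893981 -1.75922388 -0.21659684] [-0.59952826 -0.02985352  0.39069846]
{'t': 0.15, 'q': array([ 1.19956204e+00,  1.31001213e-01,  1.48903146e+00, -1.23457913e-05,
        1.52296642e+00, -8.54192552e-02]), 'dq': array([ 0.00083874, -0.00242911, -0.00262972,  0.00042555, -0.00187158,
        0.00070383]), 'joint_torque': array([-1.03573461e-04, -5.60476327e+01, -4.92333412e+01,  7.68271764e-02,
        3.04666080e-02, -1.32296432e-04]), 'tool_pos': array([0.16900157, 0.57525962, 0.21781904]), 'orientation': array([-4.47385956e-01, -3.10926372e+00,  2.15607907e-03]), 'force': array([-0.10669536,  0.20724546, -0.78738239]), 'wrist_torque': array([-0.00152557,  0.04407666, -0.02522155]), 'opening': 0.09329122480988895}
```

View pics/scene0.png

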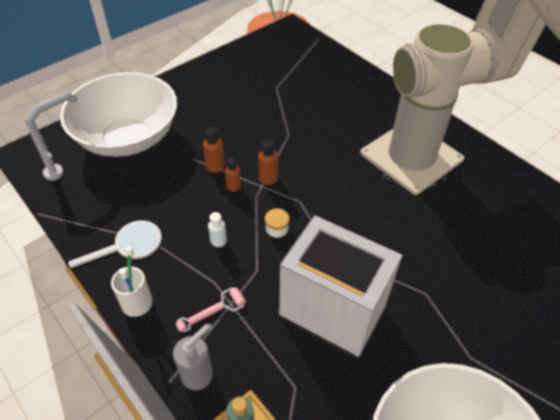

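View pics/side0.png

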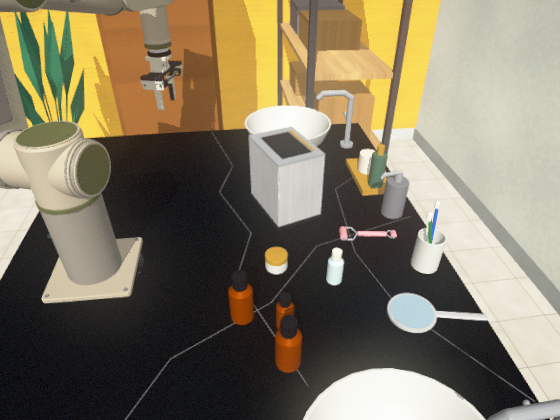

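View pics/wrist0.png

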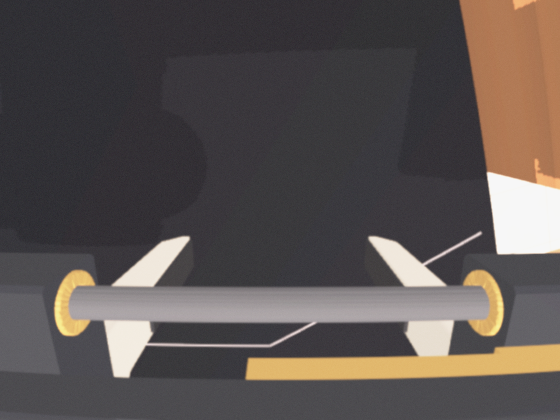

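Scene: serum bottle at about (217,230), smallest amber at (233,176), bin mouth at about (342,262). Side: serum (335,267), small amber (286,312), bin mouth about (286,146). I'll enlarge these areas for corner picking.

Run:
```python
from h import *
def crop(f,u0,v0,u1,v1,s,o):
    im=cv2.imread('pics/'+f+'.png')[v0:v1,u0:u1]
    im=cv2.resize(im,None,fx=s,fy=s,interpolation=cv2.INTER_CUBIC)
    for u in range((u0//10+1)*10,u1,10):
        cv2.line(im,((u-u0)*s,0),((u-u0)*s,6),(0,255,255),1); 
        if u%20==0: cv2.putText(im,str(u),((u-u0)*s-10,16),0,.35,(0,255,255))
    for v in range((v0//10+1)*10,v1,10):
        cv2.line(im,(0,(v-v0)*s),(6,(v-v0)*s),(0,255,255),1); 
        if v%20==0: cv2.putText(im,str(v),(8,(v-v0)*s+4),0,.35,(0,255,255))
    cv2.imwrite('pics/'+o+'.png',im)
crop('scene0',260,200,420,350,4,'c1')
crop('side0',230,110,350,230,5,'c2')
for f in ['scene0','side0']:
    c=load(f);hsv=cv2.cvtColor(c['frame'],cv2.COLOR_RGB2HSV)
    for nm,m in [('pale',(hsv[...,2]>120)&(hsv[...,1]<90)),('amber',((hsv[...,0]<15)|(hsv[...,0]>174))&(hsv[...,1]>180)&(hsv[...,2]>50))]:
        n,l,s,ce=cv2.connectedComponentsWithStats(m.astype(np.uint8))
        for i in range(1,n):
            if 40<s[i,4]<1500 and s[i,3]>10: print(f,nm,s[i],ce[i])
```

```text
scene0 pale [208 212  18  35 483] [216.41821946 229.38302277]
scene0 pale [266 225  22  12 152] [276.08552632 231.44078947]
scene0 pale [ 111  266   40   50 1410] [131.15815603 290.83617021]
scene0 pale [176 287  69  45 737] [212.41791045 308.75848033]
scene0 pale [174 324  37  45 783] [190.05363985 347.77777778]
scene0 pale [226 399  11  21 106] [230.9245283  411.67924528]
scene0 pale [245 398   8  16  72] [248.54166667 405.55555556]
scene0 amber [204 139  20  34 445] [213.65393258 156.19101124]
scene0 amber [259 152  19  33 462] [267.6969697  168.31818182]
scene0 amber [224 167  16  24 249] [232.04417671 178.81927711]
side0 pale [  0   0  47  12 123] [18.50406504  4.04878049]
side0 pale [ 123    0   51   45 1318] [151.94233687  19.13277693]
side0 pale [296  11   3  24  45] [297.42222222  23.62222222]
side0 pale [400  25   8  21  75] [403.53333333  35.66666667]
side0 pale [145  55  26  18 310] [158.30645161  63.5516129 ]
side0 pale [168  77   8  23  57] [172.43859649  85.96491228]
side0 pale [141  80  24  31 326] [155.37423313  90.76380368]
side0 pale [316  89  38  60 601] [341.85524126 111.9733777 ]
side0 pale [372 129  12  14  91] [378.54945055 133.97802198]
side0 pale [339 226  58  15 386] [364.7357513  233.33160622]
side0 pale [326 247  18  39 514] [334.9766537  266.80155642]
side0 pale [265 261  22  14 178] [275.69101124 268.36516854]
side0 amber [228 283  26  42 832] [241.04927885 305.09615385]
side0 amber [ 275  302   28   71 1165] [286.57424893 343.6360515 ]
```

View pics/c1.png

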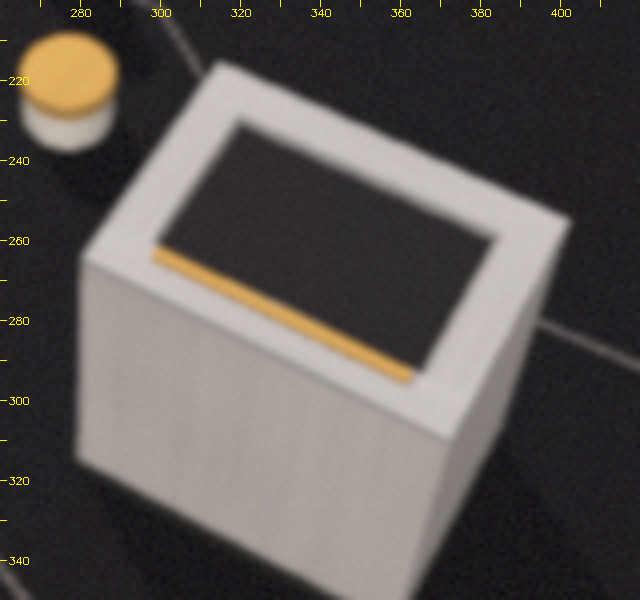

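View pics/c2.png

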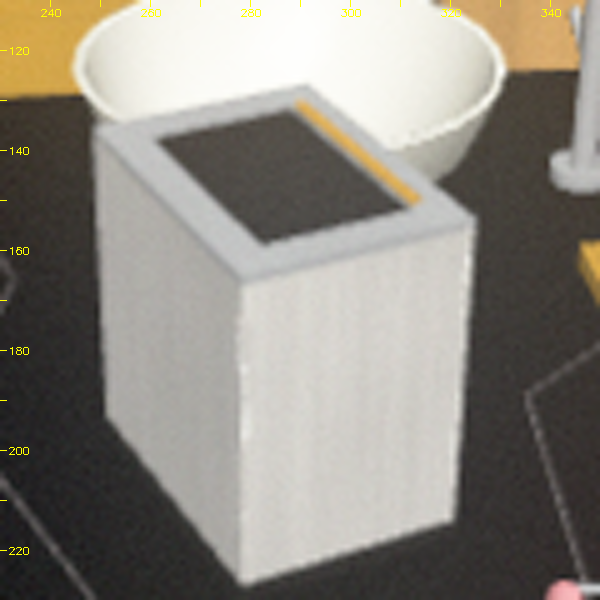

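Picked corners: bin outer top in scene (314,215.5), (402,255), (372,310), (280.5,263); in side (249,135.5), (292,127), (325,153), (278.5,166); the hinge runs along D–C.

Run:
```python
from h import *
np.set_printoptions(precision=4,suppress=True)
a=load('scene0');b=load('side0')
for c in (a,b):
    o,d=ray(c,280,210);print('cam',o,d)
S=dict(A=(314,215.5),B=(402,255),C=(372,310),D=(280.5,263))
T=[(249,135.5),(292,127),(325,153),(278.5,166)]
for k,p in S.items(): print(k,plane(a,*p,.22))
for p in T: print(p,plane(b,*p,.22))
M={'A':(278.5,166),'B':(249,135.5),'C':(292,127),'D':(325,153)}
for k in S: print(k,tri((a,*S[k]),(b,*M[k])))
print('serum cen',tri((a,216.4,229.4),(b,335,266.8)))
print('amber small',tri((a,232.3,177),(b,285.5,312)))
print('serum planes',plane(a,216.4,229.4,.05),plane(b,335,266.8,.05))
print('top',tri((a,216,216),(b,336,252)),'bottom',tri((a,217.5,243),(b,334,282)))
def crop(f,u0,v0,u1,v1,s):
    im=cv2.imread('pics/'+f+'.png')[v0:v1,u0:u1]
    return cv2.resize(im,(600,600) if 0 else None,fx=s,fy=s,interpolation=cv2.INTER_CUBIC)
x=crop('scene0',195,120,295,255,4);y=crop('side0',225,240,325,375,4)
z=crop('side0',305,235,365,295,4)
cv2.imwrite('pics/c3.png',np.hstack([x,y])[:600,:800])
cv2.imwrite('pics/c4.png',np.hstack([crop('scene0',190,205,240,255,8),crop('side0',310,240,360,290,8)]))
```

```text
cam [1.0241 0.5917 1.1029] [-0.4162 -0.4773 -0.774 ]
cam [ 0.3875 -0.8312  0.7619] [ 0.1022  0.801  -0.5899]
A [0.5034 0.1053 0.22  ]
B [0.4361 0.2944 0.22  ]
C [0.5735 0.3417 0.22  ]
D [0.6369 0.1518 0.22  ]
(249, 135.5) [0.4365 0.2899 0.22  ]
(292, 127) [0.5729 0.334  0.22  ]
(325, 153) [0.6388 0.1557 0.22  ]
(278.5, 166) [0.5019 0.0996 0.22  ]
A (array([0.5022, 0.1039, 0.2176]), [np.float64(0.00023442413729067395), np.float64(0.0002344241372906644)])
B (array([0.436 , 0.2939, 0.2186]), [np.float64(0.0007841380070221608), np.float64(0.0007841380070221734)])
C (array([0.5731, 0.3407, 0.2173]), [np.float64(0.000896002755594918), np.float64(0.0008960027555948986)])
D (array([0.6378, 0.1527, 0.2218]), [np.float64(0.00019782095725585688), np.float64(0.00019782095725576706)])
serum cen (array([ 0.6183, -0.1144,  0.0457]), [np.float64(0.00029611820742289077), np.float64(0.00029611820742281883)])
amber small (array([ 0.4768, -0.2362,  0.0397]), [np.float64(0.0003436027091704936), np.float64(0.0003436027091705215)])
serum planes [ 0.6202 -0.1116  0.05  ] [ 0.6166 -0.1185  0.05  ]
top (array([ 0.6153, -0.1147,  0.0963]), [np.float64(0.0007226481377254522), np.float64(0.000722648137725377)]) bottom (array([ 0.6207, -0.1137, -0.0096]), [np.float64(0.0004383796090831589), np.float64(0.00043837960908324285)])
```

View pics/c3.png

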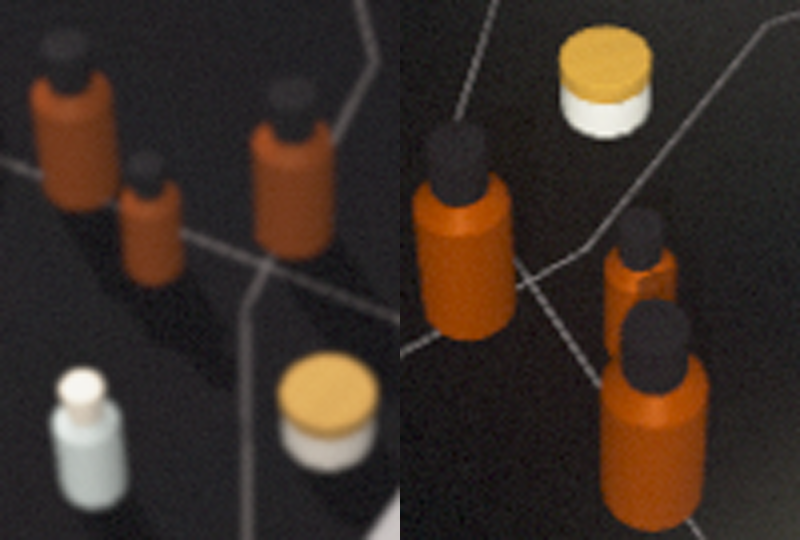

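View pics/c4.png

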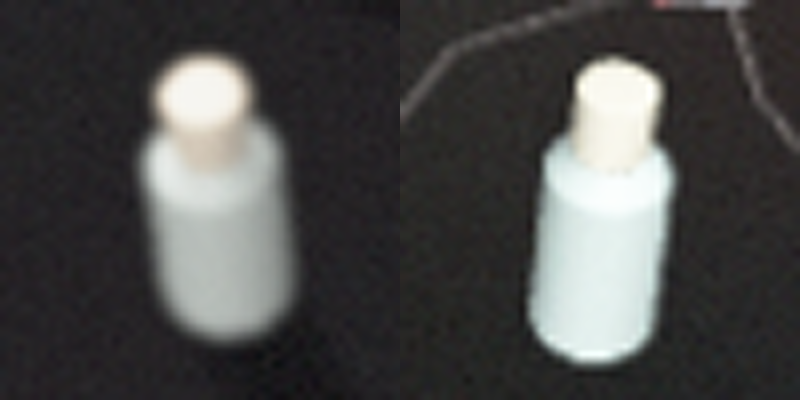

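Scene/side crops: serum cap top at scene (215.4,216.9) and side (337.3,251). The small amber bottle and the two bigger ones stand apart from it. Triangulated residuals are under 1 mm and the bin top comes out at about 0.219. Next: bottle height, neighbours and tool axes.

Run:
```python
from h import *
np.set_printoptions(precision=4,suppress=True)
a=load('scene0');b=load('side0')
print('captop',tri((a,215.4,216.9),(b,337.3,251)))
# foot: project axis-model check of near foot edge
for nm,p,q in [('jar',(277,219),(276,256.5)),('big1 cap',(211.5,132),(339-225+225-225+0,0)) ][:1]:
    print(nm,tri((a,*p),(b,*q)))
L=lambda u,v:(195+u/4,120+v/4)
Rr=lambda u,v:(225+(u-400)/4,240+v/4)
caps={'s1':L(68,37),'s2':L(292,87),'small':L(150,160)}
caps2={'d1':Rr(458,130),'d2':Rr(656,312),'small':Rr(642,216)}
for k in caps:
  for j in caps2: print(k,j,tri((a,*caps[k]),(b,*caps2[j])))
X=np.array([.617,-.114])
for z in (0,.05,.1): print(z,proj(a,[*X,z]),proj(b,[*X,z]))
s=read_state();R,_=cv2.Rodrigues(s['orientation']);print(R)
```

```text
captop (array([ 0.6188, -0.1126,  0.0974]), [np.float64(0.0009322792212614025), np.float64(0.0009322792212613392)])
jar (array([ 0.4767, -0.0481,  0.0367]), [np.float64(0.0006178246994690945), np.float64(0.0006178246994691445)])
s1 d1 (array([ 0.434 , -0.2833,  0.1912]), [np.float64(0.05635061650953816), np.float64(0.05635061650953811)])
s1 d2 (array([ 0.4671, -0.3328,  0.1398]), [np.float64(0.0018462161912708138), np.float64(0.0018462161912706316)])
s1 small (array([ 0.4738, -0.3031,  0.169 ]), [np.float64(0.008157674340565704), np.float64(0.00815767434056559)])
s2 d1 (array([ 0.3809, -0.1993,  0.1394]), [np.float64(0.000490966727167711), np.float64(0.0004909667271676281)])
s2 d2 (array([ 0.4181, -0.2543,  0.0923]), [np.float64(0.06747760189738208), np.float64(0.06747760189738206)])
s2 small (array([ 0.4266, -0.2235,  0.1235]), [np.float64(0.05447311241583844), np.float64(0.05447311241583836)])
small d1 (array([ 0.4291, -0.2148,  0.1257]), [np.float64(0.051903047869506794), np.float64(0.05190304786950696)])
small d2 (array([ 0.4663, -0.2683,  0.067 ]), [np.float64(0.013624955966762073), np.float64(0.013624955966761882)])
small small (array([ 0.4737, -0.2371,  0.1015]), [np.float64(0.0020782955047488837), np.float64(0.002078295504748891)])
0 (np.float64(218.46708315603522), np.float64(239.93437192842265)) (np.float64(333.0886264567222), np.float64(279.6358059957232))
0.05 (np.float64(216.87621674075757), np.float64(228.1440720797606)) (np.float64(334.7211436099304), np.float64(265.5291352941507))
0.1 (np.float64(215.19020728267037), np.float64(215.63956971465055)) (np.float64(336.4451444077522), np.float64(250.54738363613572))
[[-0.9594  0.2819 -0.0005]
 [ 0.2819  0.9594 -0.0013]
 [ 0.0001 -0.0014 -1.    ]]
```

Call:
move_arm(
  series=[
    [-0.3,-0.5,-0.8,0,0,-0.198,1],
    [-0.7,-1,-0.8,0,0,-0.198,1],
    [-1,-1,-0.8,0,0,-0.198,1],
    [-1,-1,-0.8,0,0,-0.198,1],
    [-1,-1,-0.8,0,0,-0.198,1],
    [-1,-1,-0.8,0,0,-0.198,1],
  ],
  squeeze=30,
)

```text
t: 0.75
tool_pos: [0.2375, 0.4511, 0.2989]
orientation: [-0.524, 3.097, 0.001]
force: [-1.0, 0.7, -0.1]
opening: 0.0932
```

Call:
move_arm(
  series=[
    [-0.1,-0.5,0,0,0,0,1],
    [-0.2,-1,0,0,0,0,1],
  ],
)

```text
t: 0.95
tool_pos: [0.287, 0.3652, 0.2977]
orientation: [0.529, -3.095, 0.002]
force: [2.8, -0.1, 0.2]
opening: 0.0932
```

Call:
move_arm(
  series=[
    [-0.15,-0.5,0,0,0,0,1],
    [-0.3,-1,0,0,0,0,1],
  ],
)

```text
t: 1.15
tool_pos: [0.3466, 0.2834, 0.2982]
orientation: [0.526, -3.097, 0.0]
force: [1.6, 0.4, 0.5]
opening: 0.093
```

Call:
move_arm(
  series=[
    [-0.15,-0.5,0,0,0,0,1],
    [-0.3,-1,0,0,0,0,1],
  ],
)

```text
t: 1.35
tool_pos: [0.4057, 0.2023, 0.2982]
orientation: [0.525, -3.097, -0.0]
force: [0.1, 0.7, 0.2]
opening: 0.0932
```

Call:
move_arm(
  series=[
    [-0.15,-0.5,0,0,0,0,1],
    [-0.3,-1,0,0,0,0,1],
  ],
)

```text
t: 1.55
tool_pos: [0.4646, 0.1213, 0.2982]
orientation: [0.524, -3.097, -0.0]
force: [0.2, 0.9, 0.1]
opening: 0.093
```

Call:
move_arm(
  series=[
    [-0.15,-0.5,0,0,0,0,1],
    [-0.3,-1,0,0,0,0,1],
    [-0.3,-1,0,0,0,0,1],
    [-0.3,-1,0,0,0,0,1],
  ],
)

```text
t: 1.95
tool_pos: [0.5254, 0.0375, 0.2975]
orientation: [0.52, -3.096, -0.001]
force: [-0.2, -0.4, -0.4]
opening: 0.0929
```

Call:
move_arm(
  series=[
    [-0.1,-0.5,0,0,0,0,1],
    [-0.2,-1,0,0,0,0,1],
  ],
)

```text
t: 2.15
tool_pos: [0.5764, -0.0459, 0.299]
orientation: [-0.532, 3.095, 0.001]
force: [0.7, -0.3, -0.0]
opening: 0.0931
```

Call:
move_arm(
  series=[
    [-0.1,-0.4,0,0,0,0,1],
    [-0.18,-0.73,0,0,0,0,1],
    [-0.18,-0.73,0.4,0,0,0,1],
    [-0.18,-0.73,0.8,0,0,0,1],
    [-0.18,-0.73,0.8,0,0,0,1],
    [-0.18,-0.73,0.8,0,0,0,1],
  ],
)

```text
t: 2.75
tool_pos: [0.6165, -0.109, 0.2186]
orientation: [0.528, -3.095, -0.002]
force: [1.1, -0.1, 0.8]
opening: 0.093
```

Run:
```python
from h import *
for n in ['wrist','side']: snap(n,n+'1')
print(read_state()['tool_pos'])
```

```text
[ 0.61841371 -0.11003884  0.22186364]
```

View pics/wrist1.png

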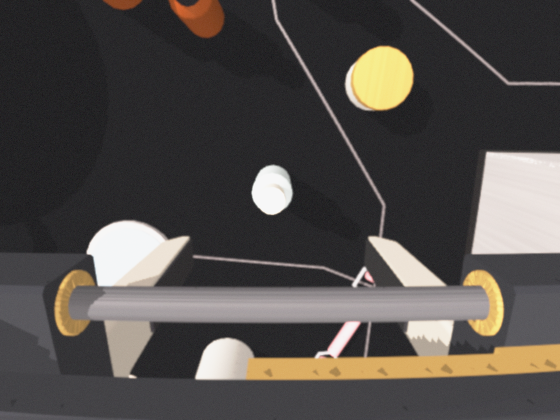

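View pics/side1.png

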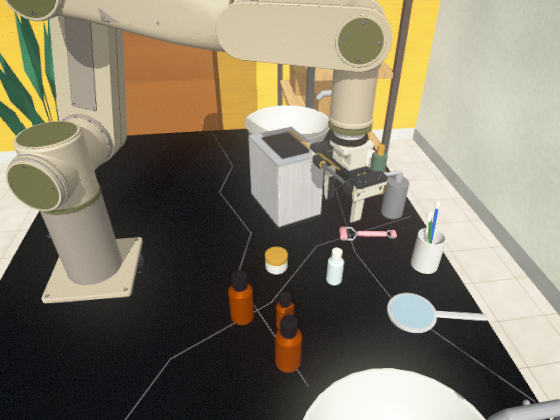

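Wrist view: serum cap at about (272,198), between the fingers; jar at (380,80). Side view: gripper hovering beyond and above the serum bottle at (335,267). Checking numerically.

Run:
```python
from h import *
np.set_printoptions(precision=4,suppress=True)
c=load('wrist1');a=load('scene0');b=load('side1')
hsv=cv2.cvtColor(c['frame'],cv2.COLOR_RGB2HSV)
m=(hsv[...,2]>150)&(hsv[...,1]<60)
n,l,s,ce=cv2.connectedComponentsWithStats(m.astype(np.uint8))
for i in range(1,n):
  if 200<s[i,4]<3000: print(s[i],ce[i])
print(plane(c,272,199,.1),tri((c,272,199),(a,215.4,216.9),(b,337.3,251)),tri((c,272,199),(a,215.4,216.9)),tri((c,272,199),(b,337.3,251)))
for z in (0,.05,.1,.2):print(proj(c,[.6184,-.1135,z]))
im=c['frame'][150:230,230:320];cv2.imwrite('pics/c5.png',cv2.cvtColor(cv2.resize(im,None,fx=6,fy=6,interpolation=2),4))
```

```text
[ 272    0  174  287 2251] [385.2781 225.335 ]
[411   0 149  85 378] [478.3598  51.3413]
[345  63  26  47 251] [351.9562  89.255 ]
[ 252  165   40   50 1538] [271.6664 189.6411]
[194 256 174  32 362] [300.1133 267.9392]
[ 195  338   58   42 1847] [223.7737 360.3692]
[ 0.6168 -0.1149  0.1   ] (array([ 0.6182, -0.1137,  0.0972]), [np.float64(0.0012850263650807643), np.float64(0.0011471297222356684), np.float64(0.001406075515964364)]) (array([ 0.6174, -0.1143,  0.0953]), [np.float64(0.0005957922685626402), np.float64(0.0005957922685630025)]) (array([ 0.618 , -0.115 ,  0.0991]), [np.float64(0.0009486422553392094), np.float64(0.0009486422553393041)])
(np.float64(274.21432900867995), np.float64(181.90630555657162))
(np.float64(273.65565309288314), np.float64(190.14965570433992))
(np.float64(272.9128259548179), np.float64(201.12082539403218))
(np.float64(270.33560476955523), np.float64(239.2796743574327))
```

View pics/c5.png

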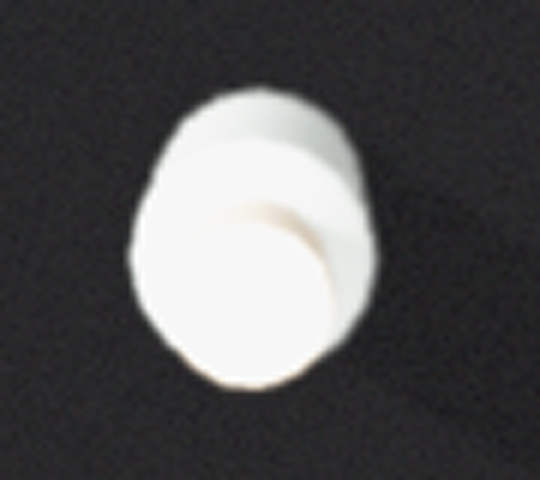

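The wrist ray agrees with scene and side: bottle at about (0.618, -0.114), top near 0.097–0.099. Descending.

Call:
move_arm(
  series=[
    [0.015,-0.04,0.4,0,0,0,1],
    [0.015,-0.04,0.8,0,0,0,1],
    [0.015,-0.04,0.8,0,0,0,1],
    [0.015,-0.04,0.8,0,0,0,1],
  ],
)

```text
t: 3.25
tool_pos: [0.6177, -0.115, 0.1408]
orientation: [-0.526, 3.096, -0.001]
force: [-0.1, -0.3, 0.8]
opening: 0.0932
```

Call:
move_arm(
  series=[
    [0,0,0.3,0,0,0,1],
    [0,0,0.6,0,0,0,1],
    [0,0,0.9,0,0,0,1],
    [0,0,1,0,0,0,1],
    [0,0,1,0,0,0,1],
    [0,0,1,0,0,0,1],
  ],
)

```text
t: 3.85
tool_pos: [0.6191, -0.1157, 0.0418]
orientation: [-0.525, 3.094, -0.003]
force: [0.1, -0.2, -0.3]
opening: 0.0931
```

Run:
```python
from h import *
snap('side','side2')
s=read_state();print(s['tool_pos'],s['force'])
im=cv2.imread('pics/side2.png')[180:320,270:410];cv2.imwrite('pics/c6.png',cv2.resize(im,None,fx=4,fy=4))
```

```text
[ 0.61931572 -0.1157896   0.04195969] [-0.02620502 -0.33762281 -0.29840145]
```

View pics/c6.png

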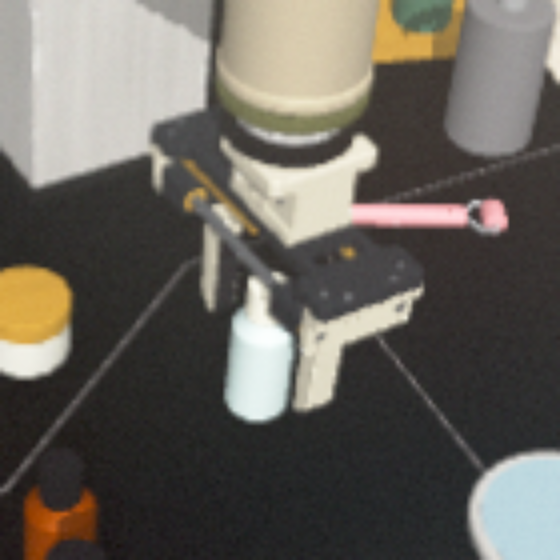

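Crop of the side view: the bottle stands between the two fingers, centred. Lower 6 mm and close.

Call:
move_arm(
  series=[
    [0,0.01,0.06,0,0,0,1],
    [0,0.01,0.06,0,0,0,-1],
    [0,0.01,0.06,0,0,0,-1],
    [0,0.01,0.06,0,0,0,-1],
    [0,0.01,0.06,0,0,0,-1],
    [0,0.01,0.06,0,0,0,-1],
    [0,0.01,0.06,0,0,0,-1],
    [0,0.01,0.06,0,0,0,-1],
  ],
  squeeze=35,
)

```text
t: 4.7
tool_pos: [0.6168, -0.1143, 0.0327]
orientation: [-0.526, 3.097, -0.0]
force: [1.3, -1.8, 1.7]
opening: 0.0417
```

Call:
move_arm(
  series=[
    [0,0,0,0,0,0,-1],
    [0,0,0,0,0,0,-1],
    [0,0,-0.3,0,0,0,-1],
    [0,0,-0.6,0,0,0,-1],
    [0,0,-1,0,0,0,-1],
    [0,0,-1,0,0,0,-1],
  ],
)

```text
t: 5.3
tool_pos: [0.6206, -0.1152, 0.1398]
orientation: [-0.524, 3.088, -0.007]
force: [1.1, -0.3, -0.6]
opening: 0.0389
```

Call:
move_arm(
  series=[
    [0,0,-0.3,0,0,0,-1],
    [0,0,-0.7,0,0,0,-1],
    [0,0,-1,0,0,0,-1],
    [0,0,-1,0,0,0,-1],
  ],
)

```text
t: 5.7
tool_pos: [0.6192, -0.1148, 0.238]
orientation: [-0.525, 3.09, -0.005]
force: [0.4, -0.4, -0.3]
opening: 0.0393
```

Call:
move_arm(
  series=[
    [0,0,-0.5,0,0,0,-1],
    [0,0.3,-0.95,0,0,0,-1],
    [-0.05,0.6,-0.95,0,0,0,-1],
    [-0.1,1,-0.95,0,0,0,-1],
  ],
)

```text
t: 6.1
tool_pos: [0.5937, -0.0166, 0.3282]
orientation: [-0.522, 3.096, -0.001]
force: [-0.0, 0.6, -2.2]
opening: 0.0395
```

Call:
move_arm(
  series=[
    [-0.05,0.4,0,0,0,0,-1],
    [-0.1,0.8,0,0,0,0,-1],
    [-0.1,1,0,0,0,0,-1],
    [-0.1,1,0,0,0,0,-1],
  ],
)

```text
t: 6.5
tool_pos: [0.5685, 0.0839, 0.3258]
orientation: [0.531, -3.094, -0.002]
force: [-0.8, 0.3, -1.9]
opening: 0.0394
```

Run:
```python
from h import *
for n in ['scene','side']: snap(n,n+'3')
s=read_state();print(s['tool_pos'],s['opening'],s['force'])
```

```text
[0.56934198 0.08116381 0.32608124] 0.039430306902810734 [ 0.80813527 -1.02676867 -1.12776452]
```

View pics/side3.png

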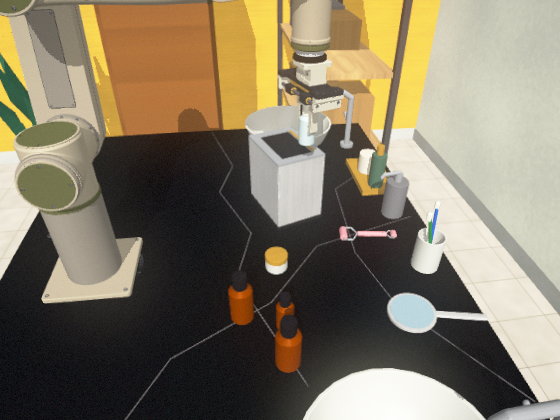

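Side view: the bottle hangs upright in the gripper at about (304,130), on its way to the bin; all three ambers are standing. Continuing to above the mouth.

Call:
move_arm(
  series=[
    [-0.05,0.4,0,0,0,0,-1],
    [-0.1,0.8,0,0,0,0,-1],
    [-0.1,1,0,0,0,0,-1],
    [-0.1,1,0,0,0,0,-1],
  ],
)

```text
t: 7.0
tool_pos: [0.5458, 0.1799, 0.3267]
orientation: [0.528, -3.096, -0.001]
force: [0.4, -1.0, -0.9]
opening: 0.0388
```

Call:
move_arm(
  series=[
    [-0.01,0.2,0,0,0,0,-1],
    [-0.01,0.42,0,0,0,0,-1],
    [-0.01,0.42,0.2,0,0,0,-1],
    [-0.01,0.42,0.2,0,0,0,-1],
    [-0.01,0.42,0.2,0,0,0,-1],
  ],
)

```text
t: 7.5
tool_pos: [0.5334, 0.2171, 0.3068]
orientation: [0.523, -3.096, 0.001]
force: [0.6, -0.3, -1.1]
opening: 0.0393
```

Run:
```python
from h import *
a=snap('scene','scene4');b=snap('side','side4')
s=read_state();print(s['tool_pos'],s['opening'],s['force'])
for c in(a,b): print(proj(c,[.5373,.222,.22]),proj(c,[.533,.2205,.27]))
x=cv2.imread('pics/scene4.png')[130:330,250:450];y=cv2.imread('pics/side4.png')[50:250,190:390]
cv2.imwrite('pics/c7.png',cv2.resize(np.hstack([x,y]),None,fx=2,fy=2,interpolation=2))
```

```text
[0.5338748  0.21763862 0.30821529] 0.03913985710339997 [ 0.61358749 -0.20312805 -1.30229883]
(np.float64(340.9821438637759), np.float64(258.8422690067018)) (np.float64(344.6222136591051), np.float64(242.67188626766574))
(np.float64(285.536454558054), np.float64(144.0333470166156)) (np.float64(284.2751261153649), np.float64(128.30070009424327))
```

View pics/c7.png

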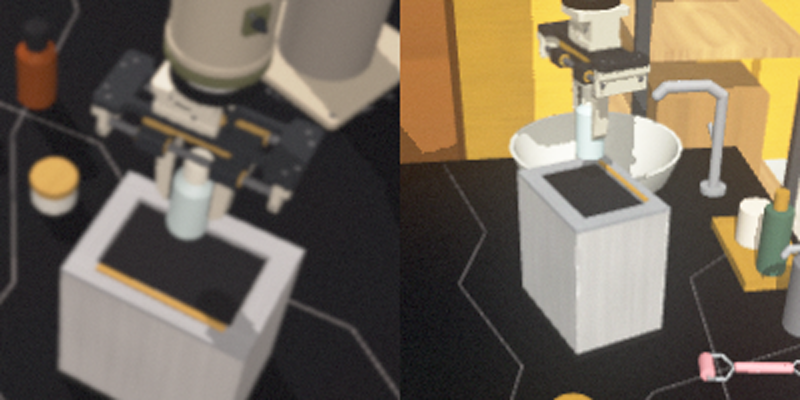

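The bottle hangs over the mouth, clear of the flap, jaws along the bin's long axis. Pushing down in steps.

Call:
move_arm(
  series=[
    [0,0.03,0.2,0,0,0,-1],
    [0,0.03,0.35,0,0,0,-1],
    [0,0.03,0.5,0,0,0,-1],
    [0,0.03,0.6,0,0,0,-1],
    [0,0.03,0.7,0,0,0,-1],
    [0,0.03,0.8,0,0,0,-1],
    [0,0.03,0.8,0,0,0,-1],
  ],
)

```text
t: 8.3
tool_pos: [0.5314, 0.2214, 0.2259]
orientation: [0.525, -3.095, 0.001]
force: [0.2, -1.2, -1.1]
opening: 0.0393
```

Run:
```python
from h import *
a=snap('scene','scene5');b=snap('side','side5')
s=read_state();print(s['tool_pos'],s['opening'],s['force'])
x=cv2.imread('pics/scene5.png')[130:330,250:450];y=cv2.imread('pics/side5.png')[50:250,190:390]
cv2.imwrite('pics/c8.png',cv2.resize(np.hstack([x,y]),None,fx=2,fy=2,interpolation=2))
```

```text
[0.53189247 0.22156966 0.22747665] 0.039629612663785466 [-0.66419141 -0.75196695 -0.4613499 ]
```

View pics/c8.png

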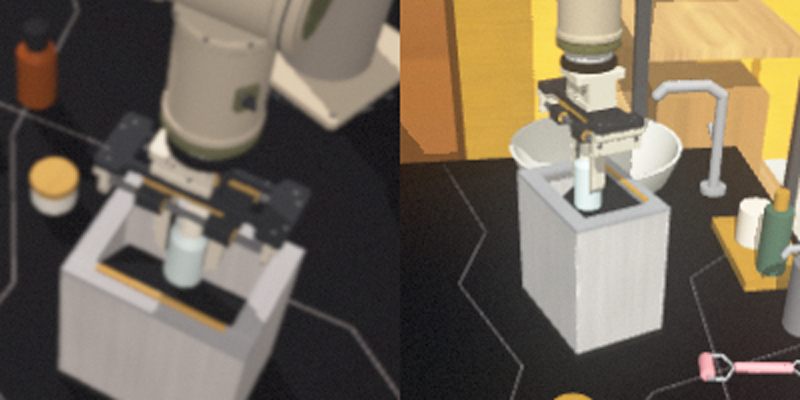

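The flap is swinging down ahead of the bottle and forces are low. Continuing to about 0.150.

Call:
move_arm(
  series=[
    [0,0,0.15,0,0,0,-1],
    [0,0,0.3,0,0,0,-1],
    [0,0,0.45,0,0,0,-1],
    [0,0,0.6,0,0,0,-1],
    [0,0,0.7,0,0,0,-1],
    [0,0,0.78,0,0,0,-1],
    [0,0,0.78,0,0,0,-1],
    [0,0,0.78,0,0,0,-1],
  ],
)

```text
t: 9.2
tool_pos: [0.5321, 0.2216, 0.1496]
orientation: [0.526, -3.097, 0.0]
force: [-1.0, 0.4, -1.3]
opening: 0.0392
```

Run:
```python
from h import *
a=snap('scene','scene6');b=snap('side','side6')
s=read_state();print(s['tool_pos'],s['opening'],s['force'])
x=cv2.imread('pics/scene6.png')[130:330,250:450];y=cv2.imread('pics/side6.png')[50:250,190:390]
cv2.imwrite('pics/c9.png',cv2.resize(np.hstack([x,y]),None,fx=2,fy=2,interpolation=2))
```

```text
[0.53261141 0.22177117 0.15034507] 0.03939620865684961 [-0.37331563 -0.91771229 -1.90433586]
```

View pics/c9.png

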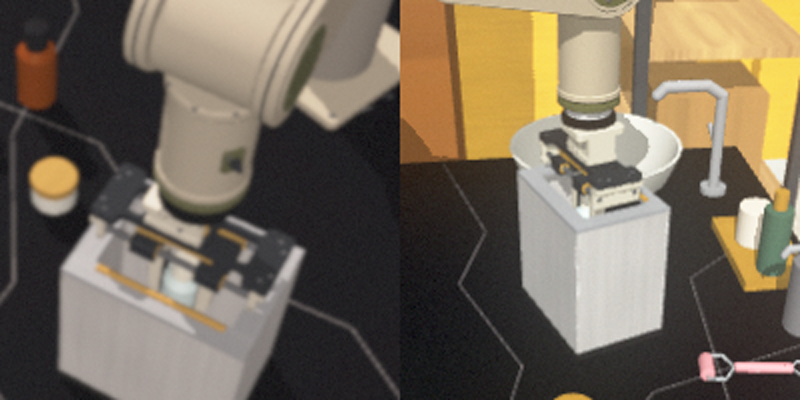

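The foot is about 105 mm below the mouth and the gripper body is just above the rim. Releasing with a partial opening.

Call:
move_arm(
  series=[
    [0,0,0,0,0,0,0.4],
    [0,0,0,0,0,0,0.4],
    [0,0,0,0,0,0,0.4],
    [0,0,0,0,0,0,0.4],
    [0,0,0,0,0,0,0.4],
    [0,0,0,0,0,0,0.4],
    [0,0,0,0,0,0,0.4],
    [0,0,0,0,0,0,0.4],
  ],
)

```text
t: 10.1
tool_pos: [0.5322, 0.2216, 0.1497]
orientation: [-0.526, 3.097, -0.0]
force: [0.3, 0.2, 1.1]
opening: 0.0652
```

Run:
```python
from h import *
a=snap('scene','scene7');w=snap('wrist','wrist7')
s=read_state();print(s['tool_pos'],s['opening'],s['force'])
x=cv2.imread('pics/scene7.png')[170:320,260:410];y=cv2.imread('pics/wrist7.png')
cv2.imwrite('pics/c10.png',np.hstack([cv2.resize(x,(400,400),interpolation=2),cv2.resize(y,(400,400))]))
```

```text
[0.53223007 0.22167282 0.14964981] 0.06517350290539348 [-0.38386932 -1.52179866  0.41027788]
```

View pics/c10.png

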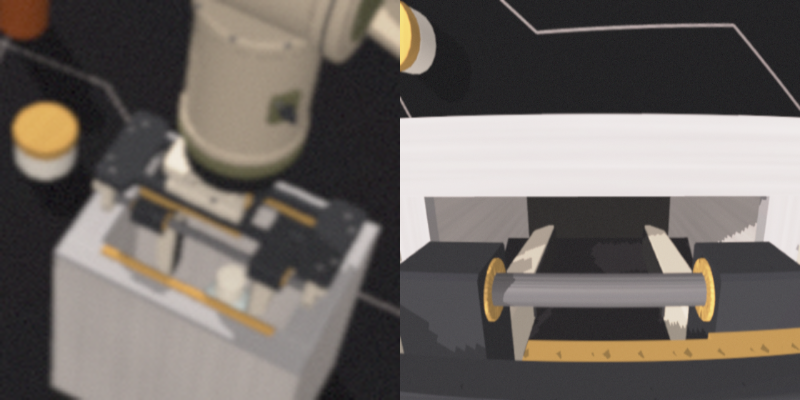

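Run:
```python
from h import *
a=load('scene7')
for z in (.105,.15,.18): print(z,plane(a,347,273,z))
im=a['frame'][230:310,300:390];cv2.imwrite('pics/c11.png',cv2.cvtColor(cv2.resize(im,None,fx=7,fy=7,interpolation=2),4))
```

```text
0.105 [0.4901912  0.20952108 0.105     ]
0.15 [0.51426736 0.22675431 0.15      ]
0.18 [0.53031814 0.23824312 0.18      ]
```

View pics/c11.png

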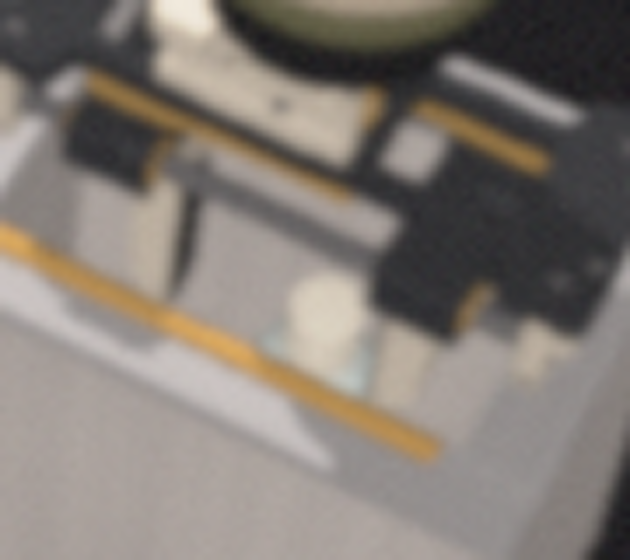

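The white cap is visible low inside the bin, at scene (347,273), well below where it was held, against the −x wall. Retracting straight up.

Call:
move_arm(
  series=[
    [0,0,-0.15,0,0,0,0.4],
    [0,0,-0.3,0,0,0,0.4],
    [0,0,-0.45,0,0,0,0.4],
    [0,0,-0.6,0,0,0,0.4],
    [0,0,-0.75,0,0,0,0.4],
    [0,0,-0.9,0,0,0,0.4],
    [0,0,-1,0,0,0,0.4],
  ],
)

```text
t: 10.9
tool_pos: [0.5327, 0.2218, 0.2519]
orientation: [-0.525, 3.095, 0.0]
force: [-0.4, 0.0, 0.4]
opening: 0.0653
```

Call:
move_arm(
  series=[
    [0,0,-0.3,0,0,0,0.4],
    [0,0,-0.7,0,0,0,0.4],
    [0,0,-1,0,0,0,0.4],
    [0,0,-1,0,0,0,0.4],
    [0,0,-1,0,0,0,0.4],
    [0,0,-1,0,0,0,0.4],
    [0,0,-1,0,0,0,0.4],
    [0,0,-1,0,0,0,0.4],
  ],
)

```text
t: 11.7
tool_pos: [0.5317, 0.2215, 0.3483]
orientation: [0.525, -3.095, 0.0]
force: [0.8, -0.2, 0.5]
opening: 0.0649
```

Run:
```python
from h import *
a=snap('scene','scene8');b=snap('side','side8')
s=read_state();print(s['tool_pos'],s['opening'],s['force'])
x=cv2.imread('pics/scene8.png')[120:320,200:400];y=cv2.imread('pics/side8.png')
cv2.imwrite('pics/c12.png',np.hstack([cv2.resize(x,(400,400),interpolation=2),cv2.resize(y[100:380,190:470-80],(400,560))[:400]]))
```

```text
[0.53193909 0.2215577  0.34881482] 0.06499287078153801 [0.63350708 0.12948531 0.00456193]
```

View pics/c12.png

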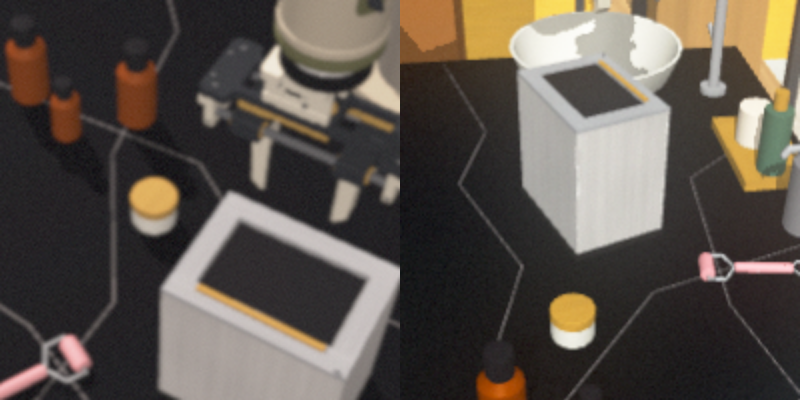

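View pics/side8.png

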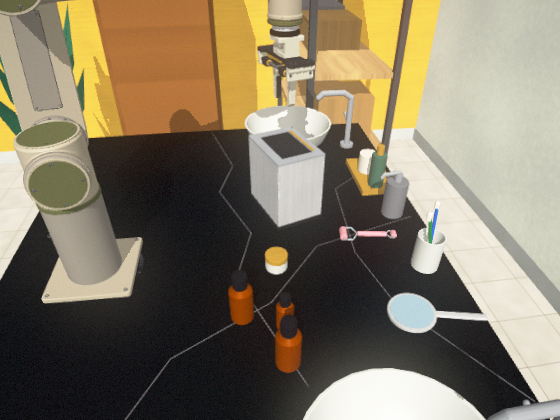

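Both views show the flap closed level with the rim (scene about (340,262), side about (286,146)). The serum bottle is out of sight, all three ambers are standing where they were, and the gripper is clear above.

Run:
```python
from h import *
print(close_job())
```

```text
the job is handed in; nothing more can be done
None
```

The serum bottle is in the bin with the flap shut behind it, and I handed the job in at about 12 s of the 42 s allowed; no verdict was reported.

I gripped the bottle by its body and pushed it through the flap until its foot was about 105 mm below the mouth. I then let go with the jaws partly open and lifted straight out.

**Last checks**
- **Flap:** after the lift, both fixed cameras show it level and closed.
- **Serum bottle:** before the lift, the scene camera saw its cap low inside the bin; it is no longer in view anywhere outside.
- **Amber bottles:** the smallest one and the two larger ones are all standing, and by eye they have not moved.
- **Gripper:** it stood empty about 0.13 m above the bin, touching nothing. Every force reading was under about 3 N.

**Disagreements:** positions from the different views differed by about 1–2 mm on the bottle. Single-camera estimates of the bin corners differed by up to about 8 mm. A rough reading of the bottle's foot came out 10 mm below the counter because I had picked the near edge; the cap top, at 97–99 mm, was consistent with the stated 100 mm height.

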